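# Trip the hidden bin latch with the release pin

## Task

The small tilt-out bin on the ledge is locked. Take the release pin out of its holder, reach with it through the oblong hole in the top of the bin unit, feel for the hidden spring catch and press it down gently until the bin tips open, then put the pin back in its holder, fully home, and let go of it. Leave the other things on the ledge where they are.

Things in the scene. Friction and masses are not known exactly. Their poses are not given: they have to be found in the camera images.
- unit: The bin unit: a fixed grey plastic box 140 x 180 x 130 mm (x, y, z), a white tilt-out bin in its front (-x) face. Origin: centre of its underside; x points to its back, y along its width, z up. Its works break if the pin pushes on any part of it with more than 12 N. When the bin opens, its top edge swings about 60 mm out from the front face.
- slot (a point): Centre of the oblong access hole, level with the unit's top face (130 mm above the ledge, 30 mm behind the unit's centre); axes as the unit's. The hole is 16 mm wide along x and 48 mm long along y, through an 8 mm cover. Below it is a hollow with the hidden catch; beside the catch a pin meets nothing down to 50 mm below the top face.
- hollow (a point): Middle of the space in which the catch pad can sit, 25 mm below point slot; axes as the unit's. The pad is 14 mm square, centred on the hole's width; its centre may be up to 16 mm either way along y from here, and its top up to 11 mm higher or lower: its true place is not measured and differs each time.
- bin (a joint): Tilt of the white bin (168 mm wide, 104 mm high, hinged at its lower front edge): 0 rad locked; when released a spring tips it to 0.6 rad in about a second and it stays. The catch pad is sprung and damped: it starts to give at about 3 N, releases the bin after about 5 mm (about 6 N if pushed at 10 mm/s; faster is harder) and meets a hard stop after 7 mm.
- pin: The release pin, loose, about 80 g: origin at its tip, z along it towards the grip. Steel shank 8 mm thick, 55 mm long, flat tip; then a steel flange 30 mm across (55 to 59 mm from the tip); then a square black plastic grip 22 x 22 mm, sides along the pin's x and y (59 to 105 mm). At the start it stands in the holder, flange on its top.
- pin_grip (a point): A point inside the grip of the pin, on its axis, 83 mm from the tip (about half way up the grip).
- holder: The pin's holder: a fixed brown wooden block 70 x 70 x 62 mm. Origin: centre of its underside. An upright 13 mm hole goes through it at its centre. The pin is home when its flange rests on the block's top, with its tip 7 mm above the ledge.
- dumbbell: Bystander: green dumbbell with round heads, 150 mm long (y), 62 mm high, lying; origin under its centre.
- roller: Bystander: steel wrist roller handle, 260 mm long (x), 34 mm thick, lying; origin under its centre.
- grip_ring: Bystander: white silicone grip ring, 70 mm across, 18 mm high, lying flat; origin under its centre.
- collar: Bystander: aluminium bar collar, 60 mm across, 32 mm high, with a small dark clamp block on one side; origin under its centre.
- flask: Bystander: steel drinking flask, 68 mm across, 200 mm high, standing; origin under its centre.
- plate: Bystander: dark steel weight plate, 150 mm across, 20 mm thick, lying flat; origin under its centre.
- chalk_tin: Bystander: aluminium tin, 76 mm across, 60 mm high; origin under its centre.
Things that resemble listed ones, but are neither listed nor needed, are in the scene too. Several things look just like the holder: the one meant starts farthest to the robot's right. There is more than one size of the pin; the one meant has the size given above.

How it is judged:
By the outcome, as a careful person would: the job done as asked, in the order asked, and still so for the second after the job is handed in, with the robot touching nothing.
It also fails if it takes over 72 s, if anything falls off the work surface, if the arm or the gripper's body presses on something with over 40 N, if the wrist force passes 120 N, or if a joint passes its speed limit or range.

## Robot

A 6-joint arm with a two-finger parallel gripper is mounted at the origin on the work surface. World frame = base frame: x ahead of the robot, y to its left, z up, the work surface at z = 0. Lengths are in m, angles in rad, forces in N, time in s.
With the tool pointing down it reaches from about 0.3 to 0.875 m from the base axis. Payload 6.4 kg.
Tool frame: the origin (TCP) lies midway between the tips of the shut fingers; the grasp point (between the pads) lies ctrl.grip_point_offset behind it (ctrl.grip_point_offset is the distance from the TCP to the grasp point, in m); z points along the fingers, y is the direction in which the jaws open and shut (so a half turn about z gives the same grasp; the last joint's range is limited). The gripper opens to 85 mm and grips with 20 to 120 N. Pads are 22 mm wide; open, the fingers measure 114 mm over their backs; the gripper's body (76 mm by 85 mm) begins 54 mm behind the grasp point. The pads swing forward as they close: fully open they stand 13 mm farther back than shut.
Start: joints at [0.952, 0.181, 1.607, -0, 1.354, -0.206], TCP at [0.231, 0.527, 0.231] pointing down, gripper open.
Joint ranges: [-2.99, 2.99], [-0.89, 2.07], [0.3, 2.58], [-1.14, 4.28], [0, 2.63], [-3.12, 3.12]. Speed limits (rad/s): [2.57, 2.57, 3.01, 3.14, 3.14, 3.14].

## Interface

Orientations are given as a unit quaternion [w, x, y, z].
In Python, from bench import ctrl, viewer gives the robot as it stands.
- The arm moves only by the shell command python3 -m handwheel 'ROWS' [OPENING]. ROWS is JSON, a list of rows, each an object with "travel": the shift along the tool's x, y, z as a fraction of full scale, a list of three; "dr": the turn, a rotation vector about the tool's x, y, z as a fraction of full scale, a list of three. A call has 1 to 20 rows; each row shifts and turns the pose as measured when the row begins, along the tool's axes as they then stand; what a row does not reach is not made up. Full scale, the value 1, is 150 mm for a shift and 30 degrees for a turn. A row lasts 1/12 s, in which the tool goes at most 41.7 mm and 7.16 degrees, less where a joint would pass 70% of its speed; a pose out of reach is approached as far as the arm can. A call with a number of a shift or a turn outside -1 to 1 is refused whole. A call with a gripper value outside its range is refused whole. OPENING is the opening, from -1 (shut) to 1 (fully open), set as the call begins (- or left out, the last holds). The fingers move at their own pace and stop on an object; the grip force is fixed at half the most. Time passes only in rows, so rows that do not move let the fingers close. It gives the time, the measured TCP pose, the force and the opening at its end, in the units of the state.
- ctrl.get_obs(): the state, without advancing time (a new reading comes with each control period).
- viewer.camera(name): name is "scene" or "side" or "wrist"; returns the picture (400x640x3 uint8, red, green, blue); there is no depth.
- viewer.get_calibration(name): a dict with "camera_matrix" (3x3 intrinsics, pixels), "R" (3x3) and "t" (3): a world point X has camera coordinates R X + t. Camera axes: x right, y down, z forward; pixel columns grow to the right and rows downward; lengths in m; the calibration is good to about 2 mm. A picture is of the moment at which its call begins: read the wrist's pose just before it. get_calibration takes no time and is no camera call; for the wrist camera it gives the pose at the moment of the call.
- ctrl.hand_in(): hands the job in, once; it reports no verdict.
The state is a dict: "time_s": time; "q": joint angles; "dq": joint speeds; "joint_efforts": joint torques, N m; "eef_pos": TCP position; "eef_rot": TCP orientation; "wrist_force": force on the tool from outside, world axes, zero at the start; "torque": the same for the moment, N m; "opening": opening from 0.0 (shut) to 1.0 (fully open).
Only numpy, scipy, OpenCV 4.12 (cv2) and the standard library are available. Lean on these libraries where they do the work, as an engineer would, in place of code of your own. Each camera call takes 0.05 s, during which the arm holds its last target. There are 200 camera calls.

## Working session

There is one attempt and no reset: what is moved stays moved. The work goes in short steps, Python scripts to look and compute and a shell command to move; the robot and the scene stay as the last step left them, time stands still between calls to the robot, and variables do not carry over. Pictures are saved under pics/ and viewed, about 8 in all and at most 12, crops included, and the job is handed in when it is done.

```bash
ls; mkdir -p pics
cat > h.py <<'E'
import numpy as np, cv2
from bench import ctrl, viewer
from scipy.spatial.transform import Rotation as R
def cam(n, save=None):
    c=viewer.get_calibration(n); im=viewer.camera(n)
    if save: cv2.imwrite('pics/'+save,cv2.cvtColor(im,cv2.COLOR_RGB2BGR)); np.savez('pics/'+save+'.npz',im=im,K=c['camera_matrix'],R=c['R'],t=c['t'])
    return im,c
def load(save):
    d=np.load('pics/'+save+'.npz'); return d['im'],dict(camera_matrix=d['K'],R=d['R'],t=d['t'])
def ray(c,u,v,z):
    K,Rm,t=[np.array(c[k]) for k in('camera_matrix','R','t')]
    o=-Rm.T@t; d=Rm.T@np.linalg.inv(K)@[u,v,1]
    return o+d*(z-o[2])/d[2]
def proj(c,X):
    K,Rm,t=[np.array(c[k]) for k in('camera_matrix','R','t')]
    p=K@(Rm@np.array(X)+t); return p[:2]/p[2]
def tool():
    o=ctrl.get_obs(); q=o['eef_rot']; return np.array(o['eef_pos']),R.from_quat([q[1],q[2],q[3],q[0]]).as_matrix(),o
E
python3 - <<'E'
from h import *
a,_=cam('scene','s1.png'); b,_=cam('side','d1.png')
cv2.imwrite('pics/both.png',cv2.cvtColor(np.vstack([a,b]),cv2.COLOR_RGB2BGR)[:, :])
p,r,o=tool(); print(o,r,ctrl.grip_point_offset)
for n in('scene','side'):
    c=viewer.get_calibration(n); print(n,-np.array(c['R']).T@c['t'],np.array(c['R'])[2])
E
```

```text
pics
{'time_s': 0.1, 'q': array([ 9.51704414e-01,  1.81492350e-01,  1.60791369e+00,  2.07687053e-05,
        1.35381723e+00, -2.06298607e-01]), 'dq': array([-0.00122437, -0.0027219 , -0.00300404,  0.00017631,  0.00147267,
       -0.00036461]), 'joint_efforts': array([-9.87735802e-04, -4.45872152e+01, -3.52239203e+01, -4.25490616e-04,
        4.07611515e-03, -4.14702436e-05]), 'eef_pos': array([0.23035014, 0.5262918 , 0.23045711]), 'eef_rot': array([-3.36290951e-04,  2.04936497e-01,  9.78774932e-01, -7.42789872e-04]), 'wrist_force': array([-0.46684915, -0.00284129, -0.30564835]), 'torque': array([0.01298639, 0.03315322, 0.04397868]), 'opening': 0.999275820065526} [[-9.16001838e-01  4.01172913e-01 -9.62755814e-04]
 [ 4.01173912e-01  9.16000961e-01 -1.31621163e-03]
 [ 3.53856796e-04 -1.59188479e-03 -9.99998670e-01]] 0.0187
scene [1.41396729 0.05626005 1.20641708] [-0.60134655 -0.03974118 -0.79799936]
side [ 1.21908176 -0.7071256   0.88628585] [-0.52065559  0.5740851  -0.63193675]
```

View pics/s1.png

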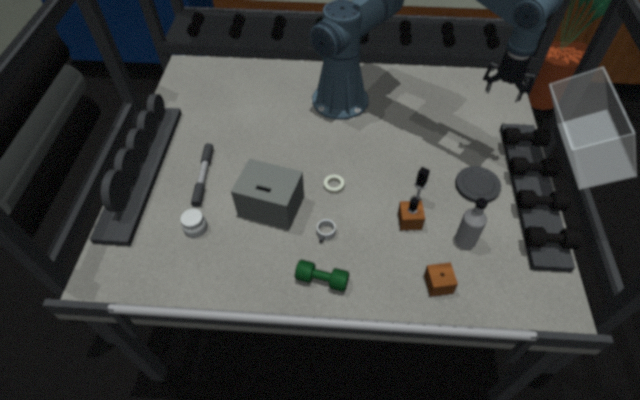

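View pics/d1.png

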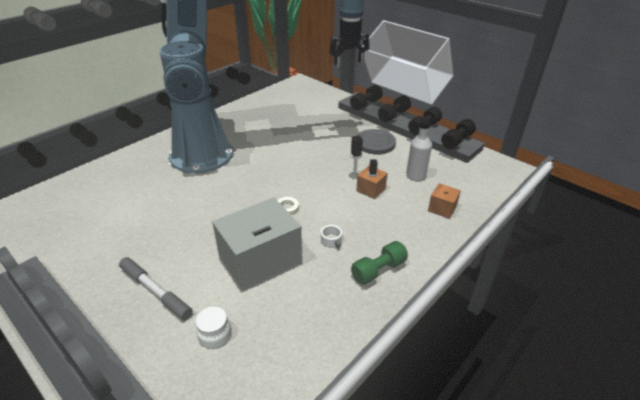

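Scene view: the unit is at (268,193). There are orange-brown blocks at (411,215), with a pin, and (441,279), empty. A second pin-like thing stands near (421,180). I'll enlarge that area.

Run:
```python
from h import *
a,c=load('s1.png'); b,d=load('d1.png')
A=cv2.resize(a[155:300,385:495],None,fx=3.6,fy=3.6,interpolation=3); B=cv2.resize(b[125:225,330:475],None,fx=2.7,fy=2.7,interpolation=3)
o=np.zeros((600,800,3),np.uint8); o[:A.shape[0],:A.shape[1]]=A[:600]; o[:B.shape[0],400:400+B.shape[1]]=B[:,:400]
o=np.clip(o*1.6,0,255).astype(np.uint8)
cv2.imwrite('pics/crop1.png',cv2.cvtColor(o,cv2.COLOR_RGB2BGR))
for n,uv in dict(blkA=(411,208),blkB=(440,270)).items(): print(n,ray(c,*uv,.062))
hsv=cv2.cvtColor(a,cv2.COLOR_RGB2HSV)
print(a[193,268],a[215,225],a[210,270],a[172,270],hsv[215,411])
```

```text
blkA [0.56137071 0.25081751 0.062     ]
blkB [0.77340328 0.32392181 0.062     ]
[106 111 108] [142 143 138] [47 51 50] [113 119 115] [ 14 167 127]
```

View pics/crop1.png

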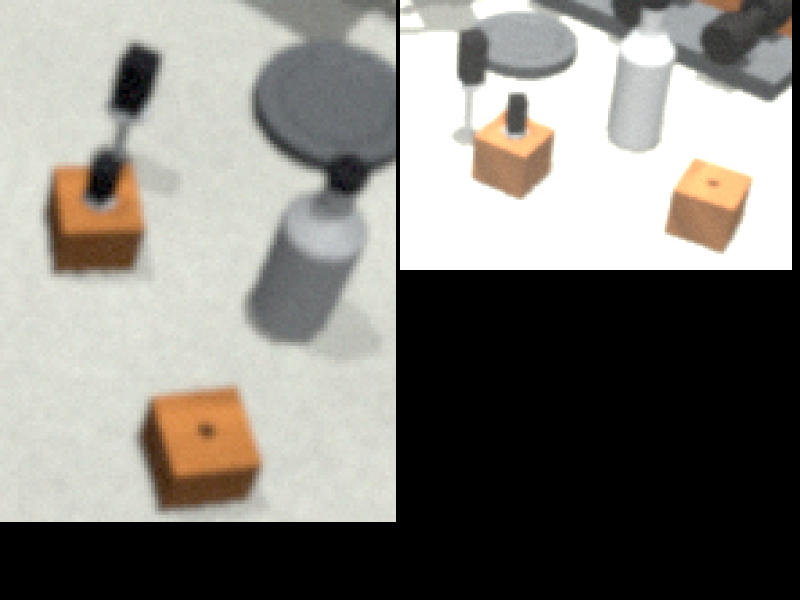

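Candidates for the holder: block A (411,215) at y≈0.25 and block B (441,279) at y≈0.32. A is farther right and holds the small flanged pin, so A is meant. The tall pin behind it at (421,180) stands on its own and is much longer, so it's a decoy. Next I'll measure precisely.

```bash
cat > m.py <<'E'
from h import *
def tri(c1,p1,c2,p2):
    P=lambda c:np.array(c['camera_matrix'])@np.c_[np.array(c['R']),np.array(c['t'])]
    X=cv2.triangulatePoints(P(c1),P(c2),np.float64(p1).reshape(2,1),np.float64(p2).reshape(2,1)); return (X[:3]/X[3]).ravel()
a,c=load('s1.png'); b,d=load('d1.png')
def blobs(m,amin=8):
    n,l,s,ce=cv2.connectedComponentsWithStats(m.astype(np.uint8)); return [(s[i][:5].tolist(),ce[i].round(1).tolist()) for i in range(1,n) if s[i][4]>=amin]
# slot
ctr={}
for n,im,cc,box in(('scene',a,c,(245,178,285,200)),('side',b,d,(240,220,285,245))):
    x0,y0,x1,y1=box; g=im[y0:y1,x0:x1].astype(float).mean(2); w=np.clip(np.median(g)-15-g,0,None)
    yy,xx=np.mgrid[y0:y1,x0:x1]; u,v=(w*xx).sum()/w.sum(),(w*yy).sum()/w.sum(); ctr[n]=(u,v); print('slot',n,u,v,ray(cc,u,v,.13))
    m=w>8; pts=np.array([ray(cc,x,y,.13)[:2] for x,y in zip(xx[m],yy[m])]); ev,V=np.linalg.eigh(np.cov(pts.T)); print(' axis',V[:,1],np.sqrt(ev*12))
print(tri(c,ctr['scene'],d,ctr['side']))
# unit top: edges
for n,im,cc,seed in(('scene',a,c,(250,180)),('side',b,d,(255,220))):
    im2=cv2.bilateralFilter(im,5,20,5); m=np.zeros((402,642),np.uint8)
    cv2.floodFill(im2.copy(),m,seed,0,(6,)*3,(6,)*3,cv2.FLOODFILL_FIXED_RANGE|cv2.FLOODFILL_MASK_ONLY|(255<<8)|4)
    k=max(cv2.findContours(m[1:-1,1:-1],0,2)[0],key=cv2.contourArea); h=cv2.convexHull(k)
    q=cv2.approxPolyN(h,4,ensure_convex=True).reshape(-1,2) if hasattr(cv2,'approxPolyN') else h
    print(n,cv2.contourArea(k)); 
    for p in q: print(p,ray(cc,*p,.13).round(4))
# blocks' tops, pins
for n,im,cc in(('scene',a,c),('side',b,d)):
    hsv=cv2.cvtColor(im,cv2.COLOR_RGB2HSV); o=(hsv[...,0]<20)&(hsv[...,1]>110); o[:140]=0
    print(n,blobs(o,100)); dk=(im.max(2)<45)
    x0,y0,x1,y1=(400,160,435,215) if n=='scene' else (345,130,385,185)
    mm=np.zeros_like(dk); mm[y0:y1,x0:x1]=dk[y0:y1,x0:x1]; print(blobs(mm))
E
python3 m.py
```

```text
slot scene 258.542239010989 191.76483516483515 [ 0.58239611 -0.21445323  0.13      ]
 axis [-0.68469571  0.72882905] [0.04147135 0.08678532]
slot side 270.0171732413595 236.64297861129072 [ 0.59845988 -0.20334547  0.13      ]
 axis [-0.99432586 -0.10637712] [0.04919543 0.09301061]
[ 0.600968   -0.20985379  0.14354938]
scene 1842.5
[302 172] [ 0.4959 -0.0926  0.13  ]
[285 204] [ 0.6225 -0.1295  0.13  ]
[232 190] [ 0.5811 -0.2951  0.13  ]
[249 159] [ 0.4533 -0.266   0.13  ]
side 2442.5
[301 225] [ 0.6239 -0.1217  0.13  ]
[236 253] [ 0.5813 -0.295   0.13  ]
[212 221] [ 0.4491 -0.2648  0.13  ]
[273 197] [ 0.4899 -0.0932  0.13  ]
scene [([399, 201, 25, 29, 543], [410.7, 215.9]), ([425, 263, 32, 32, 805], [440.3, 278.8])]
[([417, 168, 11, 19, 146], [422.0, 177.0]), ([409, 198, 9, 13, 80], [413.2, 204.0])]
side [([481, 140, 22, 11, 156], [493.3, 143.9]), ([515, 148, 30, 18, 290], [528.8, 156.7]), ([551, 161, 89, 49, 1392], [596.6, 184.6]), ([358, 167, 28, 17, 216], [371.9, 176.3]), ([432, 184, 28, 33, 546], [444.8, 198.3])]
[]
```

Run:
```python
from m import *
print('----')
print('tall grip',tri(c,(422,177),d,(357,146)),'pin grip',tri(c,(413.5,203),d,(373.5,166)))
print('flask', ray(c,468,243,0),'ring',ray(c,334,184,.009),'collar',ray(c,326,229,.016),'plate',ray(c,478,184,.01))
p,r,o=tool()
print('d tool',r.T@(np.array([.50,.25,.26])-p)/.15)
```

```text
slot scene 258.542239010989 191.76483516483515 [ 0.58239611 -0.21445323  0.13      ]
 axis [-0.68469571  0.72882905] [0.04147135 0.08678532]
slot side 270.0171732413595 236.64297861129072 [ 0.59845988 -0.20334547  0.13      ]
 axis [-0.99432586 -0.10637712] [0.04919543 0.09301061]
[ 0.600968   -0.20985379  0.14354938]
scene 1842.5
[302 172] [ 0.4959 -0.0926  0.13  ]
[285 204] [ 0.6225 -0.1295  0.13  ]
[232 190] [ 0.5811 -0.2951  0.13  ]
[249 159] [ 0.4533 -0.266   0.13  ]
side 2442.5
[301 225] [ 0.6239 -0.1217  0.13  ]
[236 253] [ 0.5813 -0.295   0.13  ]
[212 221] [ 0.4491 -0.2648  0.13  ]
[273 197] [ 0.4899 -0.0932  0.13  ]
scene [([399, 201, 25, 29, 543], [410.7, 215.9]), ([425, 263, 32, 32, 805], [440.3, 278.8])]
[([417, 168, 11, 19, 146], [422.0, 177.0]), ([409, 198, 9, 13, 80], [413.2, 204.0])]
side [([481, 140, 22, 11, 156], [493.3, 143.9]), ([515, 148, 30, 18, 290], [528.8, 156.7]), ([551, 161, 89, 49, 1392], [596.6, 184.6]), ([358, 167, 28, 17, 216], [371.9, 176.3]), ([432, 184, 28, 33, 546], [444.8, 198.3])]
[]
----
tall grip [0.4802529  0.28027264 0.11707098] pin grip [0.56861351 0.25332089 0.09570867]
flask [0.63811623 0.43217104 0.        ] ring [0.43852786 0.00408843 0.009     ] collar [ 0.62667293 -0.00923404  0.016     ] plate [0.40635829 0.48941261 0.01      ]
d tool [-2.38553585 -0.96636239 -0.19625864]
```

```bash
python3 -m handwheel '[{"travel":[-0.24,-0.1,-0.04],"dr":[0,0,0]},{"travel":[-0.24,-0.1,-0.04],"dr":[0,0,0]},{"travel":[-0.24,-0.1,-0.04],"dr":[0,0,0]},{"travel":[-0.24,-0.1,-0.04],"dr":[0,0,0]},{"travel":[-0.24,-0.1,-0.04],"dr":[0,0,0]},{"travel":[-0.24,-0.1,0],"dr":[0,0,0]},{"travel":[-0.24,-0.1,0],"dr":[0,0,0]},{"travel":[-0.24,-0.1,0],"dr":[0,0,0]},{"travel":[-0.24,-0.1,0],"dr":[0,0,0]},{"travel":[-0.24,-0.1,0],"dr":[0,0,0]},{"travel":[0,0,0],"dr":[0,0,0]}]'
python3 - <<'E'
from h import *
p,r,o=tool(); im,c=cam('wrist','w1.png'); print(p,r.round(4),-c['R'].T@c['t'],c['R'][2],c['camera_matrix'][0,0])
print('pin top expected',proj(c,[.565,.253,.112]))
E
```

```text
time_s: 1.02
eef_pos: [0.5076, 0.2328, 0.2565]
eef_rot: [-0.002, 0.2, 0.98, -0.003]
wrist_force: [-0.1, -0.2, -0.1]
opening: 1.001
[0.50759407 0.23281403 0.25651055] [[-0.9199  0.392  -0.0062]
 [ 0.3921  0.9199 -0.0058]
 [ 0.0035 -0.0078 -1.    ]] [0.43619773 0.26500998 0.39892854] [ 0.27551561 -0.12444093 -0.95320806] 318.978582016997
pin top expected [365.26399943 232.66978516]
```

View pics/w1.png

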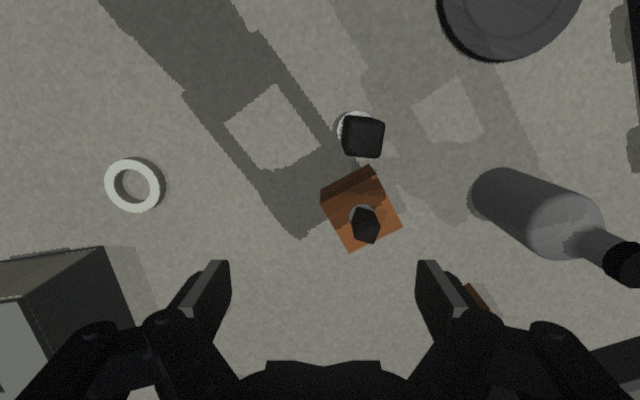

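The wrist view shows holder A (360,210) with the small pin's grip at (367,226), the tall decoy at (362,138), and the ring at (134,186). I'll enlarge the pin to get its yaw, size and position.

Run:
```python
from h import *
im,c=load('w1.png')
A=im[110:270,300:420]; A=np.clip(cv2.resize(A,None,fx=5,fy=3.75*5/3.75,interpolation=cv2.INTER_CUBIC).astype(float)*1.9,0,255).astype(np.uint8)[150:800][:600]
cv2.imwrite('pics/crop2.png',cv2.cvtColor(A,cv2.COLOR_RGB2BGR))
```

```text
(no output)
```

View pics/crop2.png

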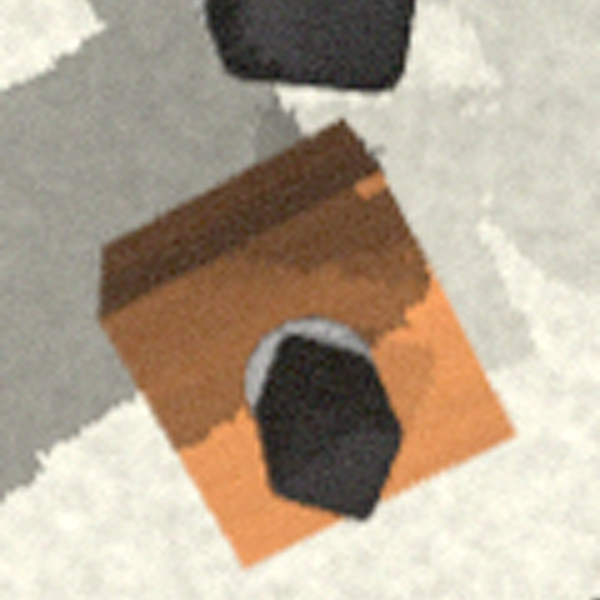

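Run:
```python
from h import *
im,c=load('w1.png'); f=lambda x,y,z: ray(c,300+x/5,140+y/5,z)
B=np.array([f(x,y,.062) for x,y in[(380,175),(515,433),(245,567),(100,320)]]); print(B.round(4),B.mean(0),np.linalg.norm(np.roll(B,-1,0)-B,axis=1))
for z in(.112,):
    T=np.array([f(x,y,z) for x,y in[(275,490),(362,520),(400,432)]]); print(T.round(4),(T[0]+T[2])/2,np.linalg.norm(np.diff(T,axis=0),axis=1), np.degrees(np.arctan2(*(np.diff(T,axis=0)[:,1::-1].T))))
T=np.array([f(x,y,.066) for x,y in[(258,410),(288,335),(362,355)]]);print(T.round(4),(T[0]+T[2])/2,np.linalg.norm(np.diff(T,axis=0),axis=1),np.degrees(np.arctan2(*(np.diff(T,axis=0)[:,1::-1].T))))
p,r,o=tool(); print('tool y deg',np.degrees(np.arctan2(r[1,1],r[0,1])))
```

```text
[[0.5289 0.2855 0.062 ]
 [0.5971 0.293  0.062 ]
 [0.6046 0.2241 0.062 ]
 [0.5356 0.2169 0.062 ]] [0.56654941 0.25485677 0.062     ] [0.06863634 0.06925955 0.06939399 0.0689507 ]
[[0.5664 0.2417 0.112 ]
 [0.579  0.2552 0.112 ]
 [0.5644 0.2684 0.112 ]] [0.56538911 0.25509429 0.112     ] [0.01845533 0.01975542] [ 46.69121268 137.82398434]
[[0.5676 0.2416 0.066 ]
 [0.5537 0.2542 0.066 ]
 [0.5645 0.2675 0.066 ]] [0.56604106 0.25456921 0.066     ] [0.01873141 0.01712735] [137.86215286  51.25228699]
tool y deg 66.94563664870279
```

```bash
cat >> h.py <<'E'
def delta(P,ydeg):
    p,r,o=tool(); a=np.radians(ydeg); y=np.array([np.cos(a),np.sin(a),0]); z=np.array([0,0,-1.]); T=np.c_[np.cross(y,z),y,z]
    rv=R.from_matrix(r.T@T).as_rotvec(degrees=True)
    print('t',round(o['time_s'],2),'p',p.round(4),'F',np.round(o['wrist_force'],1),'M',np.round(o['torque'],2),'op',round(o['opening'],3))
    print('travel units now',(r.T@(np.array(P)-p)/.15).round(3),'after turn',(T.T@(np.array(P)-p)/.15).round(3),'dr units',(rv/30).round(3))
E
python3 -c "
from h import *
delta([.566,.255,.14],47.5)"
```

```text
t 1.07 p [0.5056 0.2348 0.2562] F [-0.6 -0.2  1. ] M [-0.05  0.02  0.02] op 1.001
travel units now [-0.322  0.287  0.771] after turn [-0.206  0.371  0.775] dr units [-0.016 -0.009  0.648]
```

```bash
python3 -m handwheel '[{"travel":[0,0,0.1],"dr":[-0.005,-0.003,0.216]},{"travel":[0,0,0.1],"dr":[-0.005,-0.003,0.216]},{"travel":[0,0,0.1],"dr":[-0.005,-0.003,0.216]},{"travel":[-0.07,0.12,0.15],"dr":[0,0,0]},{"travel":[-0.07,0.12,0.15],"dr":[0,0,0]},{"travel":[-0.07,0.12,0.1],"dr":[0,0,0]},{"travel":[0,0,0],"dr":[0,0,0]}]'
python3 -c "
from h import *
delta([.566,.255,.073],47.5)"
```

```text
time_s: 1.65
eef_pos: [0.5619, 0.2579, 0.1466]
eef_rot: [-0.002, 0.37, 0.929, 0.001]
wrist_force: [-0.7, -0.6, 0.6]
opening: 1.001
t 1.65 p [0.5619 0.2579 0.1466] F [-0.7 -0.6  0.6] M [-0.04  0.01 -0.02] op 1.001
travel units now [-0.035  0.005  0.491] after turn [-0.034  0.004  0.491] dr units [-0.    -0.007 -0.031]
```

```bash
python3 -m handwheel '[{"travel":[-0.035,0.005,0.1],"dr":[0,-0.007,-0.031]},{"travel":[0,0,0.1],"dr":[0,0,0]},{"travel":[0,0,0.1],"dr":[0,0,0]},{"travel":[0,0,0.1],"dr":[0,0,0]},{"travel":[0,0,0.08],"dr":[0,0,0]},{"travel":[0,0,0],"dr":[0,0,0]}]'
python3 - <<'E'
from h import *
delta([.566,.255,.073],47.5); im,c=cam('wrist','w2.png')
A=np.clip(im.astype(float)*1.8,0,255).astype(np.uint8); cv2.imwrite('pics/w2.png',cv2.cvtColor(A,cv2.COLOR_RGB2BGR))
E
```

```text
time_s: 2.15
eef_pos: [0.5592, 0.2613, 0.0711]
eef_rot: [-0.003, 0.359, 0.933, -0.001]
wrist_force: [-0.6, -0.7, -0.5]
opening: 1.006
t 2.15 p [0.5592 0.2613 0.0711] F [-0.6 -0.7 -0.5] M [ 0.02  0.03 -0.05] op 1.006
travel units now [-0.062 -0.001 -0.013] after turn [-0.062 -0.    -0.013] dr units [-0.008 -0.009  0.016]
```

View pics/w2.png

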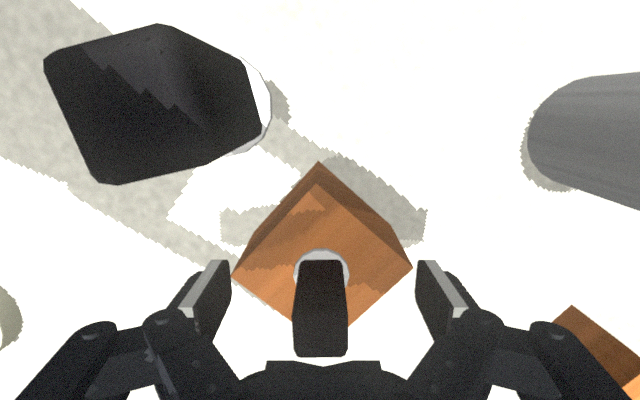

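The grip (320,308) is centred between the pads and square to them. I still need about 9 mm along tool −x, and then I'll close.

```bash
python3 -m handwheel '[{"travel":[-0.03,0,-0.01],"dr":[-0.008,-0.009,0.016]},{"travel":[-0.03,0,-0.006],"dr":[0,0,0]},{"travel":[0,0,0],"dr":[0,0,0]}]'; python3 -c "
from h import *
delta([.566,.255,.073],47.5)"
```

```text
time_s: 2.45
eef_pos: [0.5675, 0.2564, 0.0777]
eef_rot: [0.002, 0.362, 0.932, 0.001]
wrist_force: [-0.3, -0.4, 0.4]
opening: 1.0
t 2.45 p [0.5675 0.2564 0.0777] F [-0.3 -0.4  0.4] M [0.05 0.03 0.04] op 1.0
travel units now [ 0.001 -0.014  0.031] after turn [ 0.001 -0.014  0.032] dr units [0.008 0.005 0.001]
```

```bash
python3 -m handwheel '[{"travel":[0,-0.01,0.025],"dr":[0.008,0.005,0]},{"travel":[0,0,0],"dr":[0,0,0]}]'; python3 -m handwheel '[{"travel":[0,0,0],"dr":[0,0,0]},{"travel":[0,0,0],"dr":[0,0,0]},{"travel":[0,0,0],"dr":[0,0,0]},{"travel":[0,0,0],"dr":[0,0,0]},{"travel":[0,0,0],"dr":[0,0,0]},{"travel":[0,0,0],"dr":[0,0,0]},{"travel":[0,0,0],"dr":[0,0,0]},{"travel":[0,0,0],"dr":[0,0,0]}]' -1;  python3 -c "
from h import *
delta([.566,.255,.2],47.5)
for i in range(3): print(tool()[0])"
```

```text
time_s: 2.62
eef_pos: [0.5681, 0.2552, 0.076]
eef_rot: [0.001, 0.362, 0.932, 0.001]
wrist_force: [-0.7, 0.2, 0.4]
opening: 0.998
time_s: 3.28
eef_pos: [0.5689, 0.2549, 0.0772]
eef_rot: [0.002, 0.363, 0.932, 0.001]
wrist_force: [0.1, 0.8, 0.1]
opening: 0.249
t 3.28 p [0.5689 0.2549 0.0772] F [0.1 0.8 0.1] M [-0.06 -0.01 -0.04] op 0.249
travel units now [ 0.012 -0.009 -0.819] after turn [ 0.015 -0.012 -0.819] dr units [ 0.007  0.005 -0.001]
[0.56886341 0.25489249 0.07717285]
[0.56886341 0.25489249 0.07717285]
[0.56886341 0.25489249 0.07717285]
```

```bash
python3 -m handwheel '[{"travel":[0,0,-0.08],"dr":[0,0,0]},{"travel":[0,0,-0.08],"dr":[0,0,0]}]'; python3 -c "
from h import *
delta([.568,.255,.24],47.5)"
```

```text
time_s: 3.45
eef_pos: [0.5664, 0.2544, 0.0992]
eef_rot: [-0.001, 0.363, 0.932, -0.0]
wrist_force: [0.4, 0.5, -0.8]
opening: 0.25
t 3.45 p [0.5664 0.2544 0.0992] F [ 0.4  0.5 -0.8] M [-0.06 -0.07  0.  ] op 0.25
travel units now [-0.004  0.009 -0.939] after turn [-0.005  0.01  -0.939] dr units [-0.002 -0.001 -0.001]
```

```bash
python3 -m handwheel '[{"travel":[-0.004,0.008,-0.1],"dr":[0,0,0]},{"travel":[0,0,-0.1],"dr":[0,0,0]},{"travel":[0,0,-0.1],"dr":[0,0,0]},{"travel":[0,0,-0.2],"dr":[0,0,0]},{"travel":[0,0,-0.2],"dr":[0,0,0]},{"travel":[0,0,-0.2],"dr":[0,0,0]},{"travel":[0,0,-0.1],"dr":[0,0,0]},{"travel":[0,0,0],"dr":[0,0,0]}]'; python3 -c "
from h import *
cam('scene','s2.png')
a=-14+90
delta([.566,-.202,.25],40)
delta([.566,-.202,.25],76)
print(tool()[2]['q'])"
```

```text
time_s: 4.12
eef_pos: [0.5676, 0.2554, 0.2667]
eef_rot: [0.002, 0.363, 0.932, 0.001]
wrist_force: [1.1, 0.1, 0.0]
opening: 0.25
t 4.17 p [0.5675 0.2554 0.2657] F [ 0.9 -0.1  0.2] M [-0.02 -0.04  0.01] op 0.25
travel units now [-2.053 -2.255  0.1  ] after turn [-2.329 -1.968  0.105] dr units [0.007 0.003 0.25 ]
t 4.17 p [0.5675 0.2554 0.2657] F [ 0.9 -0.1  0.2] M [-0.02 -0.04  0.01] op 0.25
travel units now [-2.053 -2.255  0.1  ] after turn [-0.728 -2.961  0.105] dr units [ 0.006  0.005 -0.95 ]
[ 2.32149420e-01  2.56061410e-01  1.44724477e+00  5.22438509e-04
  1.43408759e+00 -5.96790322e-01]
```

```bash
python3 -m handwheel '[{"travel":[0,0,0],"dr":[0,0,-0.23]},{"travel":[0,0,0],"dr":[0,0,-0.23]},{"travel":[0,0,0],"dr":[0,0,-0.23]},{"travel":[0,0,0],"dr":[0,0,-0.23]},{"travel":[0,0,0],"dr":[0,0,-0.03]},{"travel":[-0.06,-0.26,0],"dr":[0,0,0]},{"travel":[-0.06,-0.26,0],"dr":[0,0,0]},{"travel":[-0.06,-0.26,0],"dr":[0,0,0]},{"travel":[-0.06,-0.26,0],"dr":[0,0,0]},{"travel":[-0.06,-0.26,0],"dr":[0,0,0]},{"travel":[-0.06,-0.26,0],"dr":[0,0,0]},{"travel":[-0.06,-0.26,0],"dr":[0,0,0]},{"travel":[-0.06,-0.26,0],"dr":[0,0,0]},{"travel":[-0.06,-0.26,0],"dr":[0,0,0]},{"travel":[-0.06,-0.26,0],"dr":[0,0,0]},{"travel":[0,0,0],"dr":[0,0,0]}]'
python3 - <<'E'
from h import *
delta([.566,-.202,.25],76); im,c=cam('wrist','w3.png')
A=np.clip(im.astype(float)*1.8,0,255).astype(np.uint8); cv2.imwrite('pics/w3.png',cv2.cvtColor(A,cv2.COLOR_RGB2BGR))
E
```

```text
time_s: 5.5
eef_pos: [0.5526, -0.1579, 0.2456]
eef_rot: [-0.011, 0.125, 0.992, 0.001]
wrist_force: [-0.2, 0.5, -0.3]
opening: 0.247
t 5.5 p [ 0.5526 -0.1579  0.2456] F [-0.2  0.5 -0.3] M [0.02 0.01 0.01] op 0.247
travel units now [-0.158 -0.263 -0.033] after turn [-0.158 -0.264 -0.029] dr units [-0.003 -0.042 -0.011]
```

View pics/w3.png

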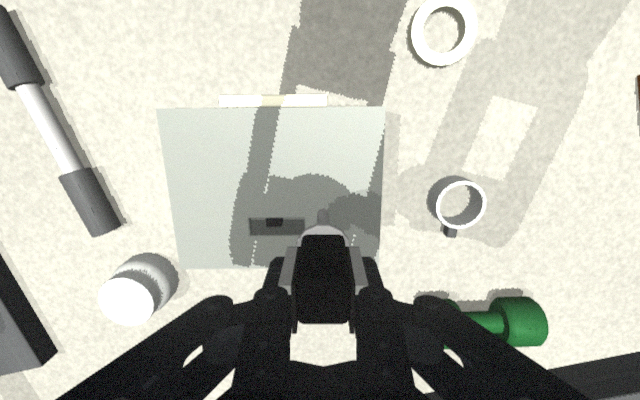

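The slot is at about (277,227) px, spanning 249–305 by 218–236. The pin tip is at about (322,215), hovering beside it. I'll enlarge the slot and fix its corners.

Run:
```python
from h import *
im,c=load('w3.png')
A=im[200:260,230:350]; A=np.clip(cv2.resize(A,None,fx=6,fy=6,interpolation=cv2.INTER_CUBIC).astype(float)*2.2,0,255).astype(np.uint8)
cv2.imwrite('pics/crop3.png',cv2.cvtColor(A,cv2.COLOR_RGB2BGR))
T=np.array([ray(c,*q,.13) for q in[(158,109),(384,107),(180,268),(379,268)]]); print(T.round(4),np.linalg.norm(T[1]-T[0]))
print(np.degrees(np.arctan2(T[1,1]-T[0,1],T[1,0]-T[0,0])))
```

```text
[[ 0.4497 -0.2638  0.13  ]
 [ 0.4919 -0.0924  0.13  ]
 [ 0.5835 -0.2984  0.13  ]
 [ 0.628  -0.124   0.13  ]] 0.1765490738160139
76.16834094222324
```

View pics/crop3.png

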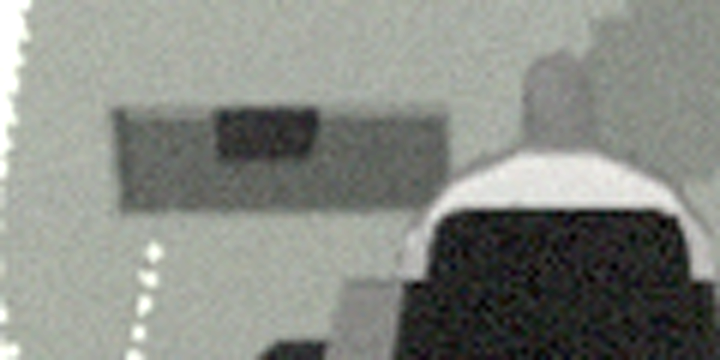

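Run:
```python
from h import *
im,c=load('w3.png'); f=lambda x,y,z: ray(c,230+x/6,200+y/6,z)
S=np.array([f(x,y,.13) for x,y in[(110,106),(448,106),(448,212),(122,212)]]); s=S.mean(0); print('slot',S.round(4),s,np.linalg.norm(S-np.roll(S,1,0),axis=1))
T=np.array([ray(c,*q,.13) for q in[(158,109),(384,107),(180,268),(379,268)]]).mean(0)
a=np.radians(-14); X=np.array([np.cos(a),np.sin(a),0]); Y=np.array([-X[1],X[0],0])
print('centre',T,'slot from centre',T+.03*X)
o=-c['R'].T@c['t']; 
for x in(212,262,318):
  g=f(x,160,.13)-o; k=((s+.007*X-o)@X)/(g@X); P=o+g*k; print(x,P,'y off',(P-s)@Y,'depth',.13-P[2])
for y in (52,): print('tip if z=.176',f(560,y+28,.176))
p,r,ob=tool(); print('tip by fk',p+r[:,2]*.0695)
```

```text
slot [[ 0.5528 -0.2235  0.13  ]
 [ 0.5648 -0.1764  0.13  ]
 [ 0.5807 -0.1807  0.13  ]
 [ 0.5689 -0.2269  0.13  ]] [ 0.56681755 -0.20187825  0.13      ] [0.016418   0.04854773 0.01640515 0.04761927]
centre [ 0.53827724 -0.19466396  0.13      ] slot from centre [ 0.56738611 -0.20192162  0.13      ]
212 [ 0.57030159 -0.21683951  0.11191862] y off -0.013673979116504531 depth 0.018081383507631887
262 [ 0.57218039 -0.20930406  0.11202579] y off -0.005907839913426666 depth 0.017974214322941995
318 [ 0.57428285 -0.20087155  0.11214571] y off 0.002782819780782696 depth 0.017854287176455208
tip if z=.176 [ 0.54986238 -0.15606937  0.176     ]
tip by fk [ 0.55091227 -0.15448269  0.17568359]
```

```bash
python3 -c "
from h import *
delta([.566,-.2075,.225],76)"
```

```text
t 5.55 p [ 0.5525 -0.1549  0.2452] F [ 0.2  0.7 -1.3] M [-0.03 -0.02 -0.  ] op 0.248
travel units now [-0.177 -0.317  0.13 ] after turn [-0.172 -0.318  0.134] dr units [ 0.002 -0.045 -0.01 ]
```

```bash
python3 -m handwheel '[{"travel":[0,0,0],"dr":[0,-0.045,-0.01]},{"travel":[-0.06,-0.11,0.04],"dr":[0,0,0]},{"travel":[-0.06,-0.11,0.04],"dr":[0,0,0]},{"travel":[-0.05,-0.1,0.05],"dr":[0,0,0]},{"travel":[0,0,0],"dr":[0,0,0]}]'; python3 -c "
from h import *
delta([.566,-.2075,.225],76)"
```

```text
time_s: 5.97
eef_pos: [0.5643, -0.2062, 0.2205]
eef_rot: [-0.002, 0.127, 0.992, 0.003]
wrist_force: [-0.6, -0.0, -1.4]
opening: 0.251
t 5.97 p [ 0.5643 -0.2062  0.2205] F [-0.6 -0.  -1.4] M [ 0.01  0.03 -0.06] op 0.251
travel units now [-0.013 -0.005 -0.03 ] after turn [-0.013 -0.005 -0.03 ] dr units [ 0.009 -0.01  -0.018]
```

```bash
python3 -m handwheel '[{"travel":[-0.012,-0.005,0],"dr":[0.009,-0.01,-0.018]},{"travel":[0,0,0],"dr":[0,0,0]}]'
python3 - <<'E'
from h import *
delta([.566,-.2075,.225],76); w,c=cam('wrist','w4.png'); s,d=cam('side','d4.png')
A=cv2.resize(w[170:270,250:380],None,fx=3,fy=3,interpolation=cv2.INTER_CUBIC); B=cv2.resize(s[170:270,210:340],None,fx=3,fy=3,interpolation=cv2.INTER_CUBIC)
A=np.clip(np.hstack([A,B]).astype(float)*2,0,255).astype(np.uint8); cv2.imwrite('pics/crop4.png',cv2.cvtColor(A,cv2.COLOR_RGB2BGR))
E
```

```text
time_s: 6.13
eef_pos: [0.5657, -0.2066, 0.2185]
eef_rot: [-0.001, 0.123, 0.992, 0.001]
wrist_force: [-0.2, -0.1, -1.2]
opening: 0.243
t 6.13 p [ 0.5657 -0.2066  0.2185] F [-0.2 -0.1 -1.2] M [-0.02  0.   -0.02] op 0.243
travel units now [-0.004 -0.005 -0.043] after turn [-0.004 -0.005 -0.043] dr units [ 0.003 -0.006 -0.002]
```

View pics/crop4.png

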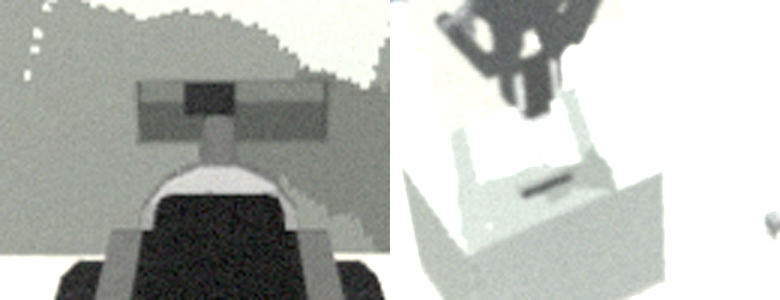

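Run:
```python
from h import *
im,c=load('w4.png'); f=lambda x,y,z: ray(c,250+x/3,170+y/3,z)
s=np.mean([f(x,y,.13) for x,y in[(137,80),(328,80),(328,140),(139,140)]],0); a=np.radians(-14); X=np.array([np.cos(a),np.sin(a),0]); Y=np.array([-X[1],X[0],0])
print('slot',s); o=-c['R'].T@c['t']
g=f(209,114,.13)-o; P=o+g*(((s+.007*X-o)@X)/(g@X)); print('pad',P,(P-s)@Y)
for z in(.147,.149,.151): t=f(217.5,124,z); print(z,t,(t-s)@X,(t-s)@Y)
p,r,_=tool(); t=p+r[:,2]*.0695; print('fk tip',t,(t-s)@X,(t-s)@Y)
```

```text
slot [ 0.56647598 -0.20188934  0.13      ]
pad [ 0.57175235 -0.20966191  0.11240217] -0.006265221841834578
0.147 [ 0.56325929 -0.20518986  0.147     ] -0.0023226671033254103 -0.003980669783279145
0.149 [ 0.56257237 -0.20502117  0.149     ] -0.0030299944422992196 -0.003983165839311947
0.151 [ 0.56188545 -0.20485247  0.151     ] -0.003737321781273136 -0.0039856618953447755
fk tip [ 0.56546247 -0.20600714  0.14949282] 1.2782425797307454e-05 -0.004240669855728044
```

```bash
python3 -m handwheel '[{"travel":[-0.005,-0.013,0.03],"dr":[0.003,-0.006,0]},{"travel":[0,0,0.03],"dr":[0,0,0]},{"travel":[0,0,0.02],"dr":[0,0,0]},{"travel":[0,0,0],"dr":[0,0,0]}]'; python3 -c "
from h import *
delta([.566,-.2075,.1835],76)"
```

```text
time_s: 6.57
eef_pos: [0.5665, -0.2063, 0.207]
eef_rot: [0.001, 0.121, 0.993, -0.0]
wrist_force: [-0.3, 0.3, -1.3]
opening: 0.249
t 6.57 p [ 0.5665 -0.2063  0.207 ] F [-0.3  0.3 -1.3] M [ 0.01  0.01 -0.01] op 0.249
travel units now [ 0.002 -0.008  0.157] after turn [ 0.001 -0.008  0.157] dr units [-0.     0.005  0.002]
```

```bash
python3 -m handwheel '[{"travel":[0,-0.007,0.015],"dr":[0,0,0]},{"travel":[0,0,0.01],"dr":[0,0,0]},{"travel":[0,0,0.01],"dr":[0,0,0]},{"travel":[0,0,0.01],"dr":[0,0,0]}]'; python3 -m handwheel '[{"travel":[0,0,0.01],"dr":[0,0,0]},{"travel":[0,0,0.01],"dr":[0,0,0]},{"travel":[0,0,0.01],"dr":[0,0,0]}]';python3 -c "
from h import *
delta([.566,-.2075,.1835],76)"
```

```text
time_s: 6.9
eef_pos: [0.5663, -0.2071, 0.2]
eef_rot: [0.001, 0.121, 0.993, -0.0]
wrist_force: [0.7, 0.1, -0.2]
opening: 0.251
time_s: 7.15
eef_pos: [0.5664, -0.2073, 0.1951]
eef_rot: [0.002, 0.121, 0.993, -0.0]
wrist_force: [0.2, -0.0, -0.6]
opening: 0.248
t 7.15 p [ 0.5664 -0.2073  0.1951] F [ 0.2 -0.  -0.6] M [ 0.02 -0.01 -0.  ] op 0.248
travel units now [ 0.002 -0.002  0.078] after turn [ 0.002 -0.002  0.078] dr units [-0.001  0.006  0.002]
```

```bash
python3 -m handwheel '[{"travel":[0,0,0.01],"dr":[0,0,0]},{"travel":[0,0,0.01],"dr":[0,0,0]},{"travel":[0,0,0.01],"dr":[0,0,0]}]'; python3 -m handwheel '[{"travel":[0,0,0.01],"dr":[0,0,0]},{"travel":[0,0,0.01],"dr":[0,0,0]}]';python3 -m handwheel '[{"travel":[0,0,0.007],"dr":[0,0,0]},{"travel":[0,0,0.007],"dr":[0,0,0]}]';python3 -c "
from h import *
delta([.566,-.2075,.1815],76)"
```

```text
time_s: 7.4
eef_pos: [0.5665, -0.2074, 0.1902]
eef_rot: [0.002, 0.121, 0.993, -0.0]
wrist_force: [-0.7, -0.8, -1.6]
opening: 0.246
time_s: 7.57
eef_pos: [0.5665, -0.2074, 0.1869]
eef_rot: [0.002, 0.121, 0.993, -0.0]
wrist_force: [0.4, -0.1, -1.5]
opening: 0.249
time_s: 7.73
eef_pos: [0.5664, -0.2073, 0.1844]
eef_rot: [0.001, 0.121, 0.993, -0.0]
wrist_force: [-0.8, -0.8, -0.9]
opening: 0.252
t 7.73 p [ 0.5664 -0.2073  0.1844] F [-0.8 -0.8 -0.9] M [0.06 0.02 0.03] op 0.252
travel units now [ 0.002 -0.002  0.019] after turn [ 0.002 -0.002  0.019] dr units [-0.     0.006  0.002]
```

```bash
for i in 1; do python3 -m handwheel '[{"travel":[0,0,0.005],"dr":[0,0,0]},{"travel":[0,0,0.005],"dr":[0,0,0]}]'; done | grep -E 'pos|force'; python3 -m handwheel '[{"travel":[0,0,0.005],"dr":[0,0,0]},{"travel":[0,0,0.005],"dr":[0,0,0]}]' | grep -E 'pos|force';  python3 -m handwheel '[{"travel":[0,0,0.005],"dr":[0,0,0]}]' | grep -E 'pos|force'
```

```text
eef_pos: [0.5664, -0.2073, 0.1826]
wrist_force: [0.0, -0.3, -1.7]
eef_pos: [0.5664, -0.2073, 0.181]
wrist_force: [-0.4, -0.5, -0.4]
eef_pos: [0.5666, -0.2074, 0.1805]
wrist_force: [-1.2, 0.0, 2.0]
```

```bash
python3 -m handwheel '[{"travel":[0,0,0.005],"dr":[0,0,0]}]' | grep -E 'pos|force'; python3 -m handwheel '[{"travel":[0,0,0.005],"dr":[0,0,0]}]' | grep -E 'pos|force'
```

```text
eef_pos: [0.5667, -0.2075, 0.1801]
wrist_force: [-1.3, 0.6, 2.4]
eef_pos: [0.5668, -0.2075, 0.1797]
wrist_force: [-1.2, 0.5, 3.0]
```

```bash
python3 -m handwheel '[{"travel":[0,0,0.006],"dr":[0,0,0]},{"travel":[0,0,0.006],"dr":[0,0,0]}]' | grep -E 'pos|force'; python3 -m handwheel '[{"travel":[0,0,0.006],"dr":[0,0,0]},{"travel":[0,0,0.006],"dr":[0,0,0]}]' | grep -E 'pos|force'
```

```text
eef_pos: [0.5669, -0.2075, 0.1786]
wrist_force: [-1.6, 0.6, 4.8]
eef_pos: [0.567, -0.2075, 0.1772]
wrist_force: [-1.5, 0.8, 4.3]
```

```bash
python3 -m handwheel '[{"travel":[0,0,0.006],"dr":[0,0,0]},{"travel":[0,0,0.005],"dr":[0,0,0]}]' | grep -E 'pos|force'
python3 - <<'E'
from h import *
a,_=load('s1.png'); b,_=cam('scene','s5.png'); d=np.abs(a.astype(int)-b).max(2)[140:190,235:330]; print((d>40).sum(), tool()[2]['wrist_force'])
E
```

```text
eef_pos: [0.5671, -0.2075, 0.1758]
wrist_force: [-1.7, 1.3, 4.8]
2480 [-1.7261284   0.60511416  4.01967185]
```

```bash
cat > bin.py <<'E'
from h import *
import sys
a=np.radians(-14); X=np.array([np.cos(a),np.sin(a),0]); Y=np.array([-X[1],X[0],0]); C=np.array([.5378,-.195,0])
def prof(n):
    im,c=load(n)
    for y in(-.06,0,.06):
        l=[]
        for x in np.arange(.06,.16,.01):
            u,v=proj(c,C-x*X+y*Y+[0,0,.09]); l.append(int(im[int(v),int(u)].mean()) if 0<=u<640 and 0<=v<400 else -1)
        print(n,y,l)
prof('w4.png'); cam('wrist',sys.argv[1]); prof(sys.argv[1])
E
python3 -m handwheel '[{"travel":[0,0,0.004],"dr":[0,0,0]}]' | grep -E 'pos|force'; python3 bin.py w5.png
```

```text
eef_pos: [0.5672, -0.2075, 0.1753]
wrist_force: [-1.5, 1.0, 4.7]
w4.png -0.06 [134, 133, 139, 137, 137, 138, -1, -1, -1, -1]
w4.png 0 [134, 132, 141, 87, 91, 90, -1, -1, -1, -1]
w4.png 0.06 [131, 83, 85, 95, 89, 89, -1, -1, -1, -1]
w5.png -0.06 [132, 135, 141, 146, 149, -1, -1, -1, -1, -1]
w5.png 0 [131, 132, 143, 92, 94, -1, -1, -1, -1, -1]
w5.png 0.06 [84, 84, 89, 143, 88, -1, -1, -1, -1, -1]
```

```bash
python3 -m handwheel '[{"travel":[0,0,0.005],"dr":[0,0,0]}]' | grep -E 'pos|force'
python3 - <<'E'
from h import *
w,c=cam('wrist','w6.png'); s,d=cam('scene','s6.png')
A=cv2.resize(w[0:270,100:460],None,fx=1.1,fy=1.1); B=cv2.resize(s[130:230,210:340],None,fx=3,fy=2.97,interpolation=cv2.INTER_CUBIC)
A=np.clip(np.hstack([A,B]).astype(float)*1.7,0,255).astype(np.uint8); cv2.imwrite('pics/crop6.png',cv2.cvtColor(A,cv2.COLOR_RGB2BGR))
E
```

```text
eef_pos: [0.5672, -0.2075, 0.1745]
wrist_force: [-2.5, 1.4, 4.3]
```

View pics/crop6.png

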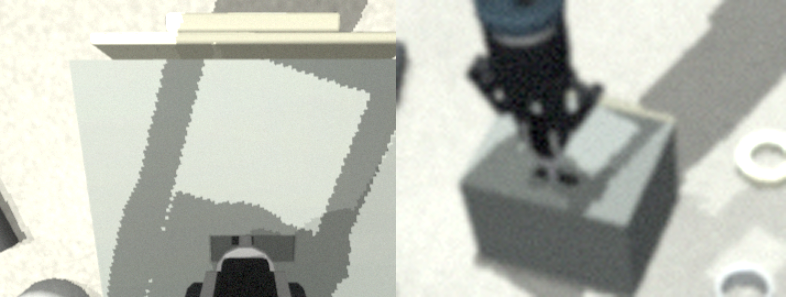

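The bin has tipped off its front edge: its cream rim now shows beyond the unit's front, with a gap. I'll ease off, lift out and confirm.

```bash
python3 -m handwheel '[{"travel":[0,0,-0.01],"dr":[0,0,0]},{"travel":[0,0,-0.02],"dr":[0,0,0]},{"travel":[0,0,-0.03],"dr":[0,0,0]},{"travel":[0,0,-0.03],"dr":[0,0,0]}]'; python3 -m handwheel '[{"travel":[0,0,-0.05],"dr":[0,0,0]},{"travel":[0,0,-0.05],"dr":[0,0,0]},{"travel":[0,0,-0.08],"dr":[0,0,0]},{"travel":[0,0,-0.1],"dr":[0,0,0]},{"travel":[0,0,-0.15],"dr":[0,0,0]},{"travel":[0,0,-0.15],"dr":[0,0,0]},{"travel":[0,0,0],"dr":[0,0,0]}]';  python3 -c "
from h import *
delta([.567,.255,.24],76); cam('wrist','w7.png')"
python3 - <<'E'
import sys; sys.path.insert(0,'.')
sys.argv=['x','w8.png']
exec(open('bin.py').read())
E
```

```text
time_s: 9.52
eef_pos: [0.5663, -0.2072, 0.1862]
eef_rot: [0.001, 0.121, 0.993, -0.0]
wrist_force: [0.2, -0.2, -0.8]
opening: 0.248
time_s: 10.1
eef_pos: [0.5659, -0.2071, 0.2808]
eef_rot: [0.001, 0.121, 0.993, -0.0]
wrist_force: [0.6, 0.3, 0.2]
opening: 0.252
t 10.1 p [ 0.5659 -0.2071  0.2808] F [0.6 0.3 0.2] M [-0.04 -0.01 -0.01] op 0.252
travel units now [0.736 2.992 0.27 ] after turn [0.738 2.991 0.272] dr units [-0.     0.005  0.002]
w4.png -0.06 [134, 133, 139, 137, 137, 138, -1, -1, -1, -1]
w4.png 0 [134, 132, 141, 87, 91, 90, -1, -1, -1, -1]
w4.png 0.06 [131, 83, 85, 95, 89, 89, -1, -1, -1, -1]
w8.png -0.06 [132, 132, 113, 124, 122, 123, 124, 152, -1, -1]
w8.png 0 [133, 131, 85, 85, 84, 86, 82, 113, -1, -1]
w8.png 0.06 [132, 80, 82, 86, 87, 89, 86, 124, -1, -1]
```

```bash
python3 -m handwheel '[{"travel":[0.062,0.25,0],"dr":[0,0,0]},{"travel":[0.062,0.25,0],"dr":[0,0,0]},{"travel":[0.062,0.25,0],"dr":[0,0,0]},{"travel":[0.062,0.25,0],"dr":[0,0,0]},{"travel":[0.062,0.25,0],"dr":[0,0,0]},{"travel":[0.062,0.25,0],"dr":[0,0,0]},{"travel":[0.062,0.25,0],"dr":[0,0,0]},{"travel":[0.062,0.25,0],"dr":[0,0,0]},{"travel":[0.062,0.25,0],"dr":[0,0,0]},{"travel":[0.062,0.25,0],"dr":[0,0,0]},{"travel":[0.062,0.25,0],"dr":[0,0,0]},{"travel":[0,0,0],"dr":[0,0,0.2375]},{"travel":[0,0,0],"dr":[0,0,0.2375]},{"travel":[0,0,0],"dr":[0,0,0.2375]},{"travel":[0,0,0],"dr":[0,0,0.2375]},{"travel":[0,0,0],"dr":[0,0,0]}]';  python3 -c "
from h import *
delta([.5675,.255,.16],47.5)"
```

```text
time_s: 11.53
eef_pos: [0.5515, 0.2393, 0.2518]
eef_rot: [-0.018, 0.371, 0.928, -0.006]
wrist_force: [-1.5, -0.5, -1.5]
opening: 0.247
t 11.53 p [0.5515 0.2393 0.2518] F [-1.5 -0.5 -1.5] M [-0.01 -0.07 -0.  ] op 0.247
travel units now [-0.023  0.165  0.607] after turn [-0.008  0.149  0.612] dr units [-0.048 -0.056 -0.036]
```

```bash
python3 -m handwheel '[{"travel":[0,0,0],"dr":[-0.048,-0.056,-0.036]},{"travel":[0,0.05,0.15],"dr":[0,0,0]},{"travel":[0,0.05,0.15],"dr":[0,0,0]},{"travel":[0,0.05,0.1],"dr":[0,0,0]},{"travel":[0,0,0],"dr":[0,0,0]}]';  python3 -c "
from h import *
delta([.5675,.255,.145],47.5)"
```

```text
time_s: 11.95
eef_pos: [0.5649, 0.2553, 0.1856]
eef_rot: [-0.001, 0.353, 0.936, -0.001]
wrist_force: [-0.6, 0.0, -1.0]
opening: 0.249
t 11.95 p [0.5649 0.2553 0.1856] F [-0.6  0.  -1. ] M [ 0.01 -0.02 -0.04] op 0.249
travel units now [-0.015  0.011  0.271] after turn [-0.014  0.01   0.271] dr units [-0.006 -0.003  0.037]
```

```bash
python3 -m handwheel '[{"travel":[-0.014,0.01,0.06],"dr":[-0.006,-0.003,0.037]},{"travel":[0,0,0.07],"dr":[0,0,0]},{"travel":[0,0,0.06],"dr":[0,0,0]},{"travel":[0,0,0],"dr":[0,0,0]}]';  python3 -c "
from h import *
delta([.5675,.255,.145],47.5)"
```

```text
time_s: 12.28
eef_pos: [0.5665, 0.2538, 0.1539]
eef_rot: [-0.001, 0.361, 0.933, -0.001]
wrist_force: [-1.7, 0.2, -0.9]
opening: 0.251
t 12.28 p [0.5665 0.2538 0.1539] F [-1.7  0.2 -0.9] M [-0.01  0.04 -0.02] op 0.251
travel units now [0.    0.011 0.059] after turn [0.001 0.011 0.059] dr units [-0.005 -0.002  0.008]
```

```bash
python3 -m handwheel '[{"travel":[0,0.01,0.04],"dr":[-0.005,-0.002,0.008]},{"travel":[0,0,0],"dr":[0,0,0]}]';  python3 - <<'E'
from h import *
delta([.5675,.255,.13],47.5); w,c=cam('wrist','w9.png'); s,d=cam('side','d9.png')
A=cv2.resize(w[200:330,240:400],None,fx=2.4,fy=3,interpolation=2); B=cv2.resize(s[110:210,320:450],None,fx=3,fy=3.9,interpolation=2)
A=np.clip(np.hstack([A,B]).astype(float)*1.9,0,255).astype(np.uint8); cv2.imwrite('pics/crop9.png',cv2.cvtColor(A,cv2.COLOR_RGB2BGR))
print(proj(c,[.5665,.2549,.062]))
E
```

```text
time_s: 12.45
eef_pos: [0.5676, 0.2545, 0.1475]
eef_rot: [0.0, 0.363, 0.932, 0.0]
wrist_force: [0.4, -0.2, -1.4]
opening: 0.248
t 12.45 p [0.5676 0.2545 0.1475] F [ 0.4 -0.2 -1.4] M [-0.04 -0.01  0.02] op 0.248
travel units now [0.003 0.002 0.117] after turn [0.003 0.002 0.117] dr units [ 0.001 -0.    -0.001]
[321.42151278 207.24695873]
```

View pics/crop9.png

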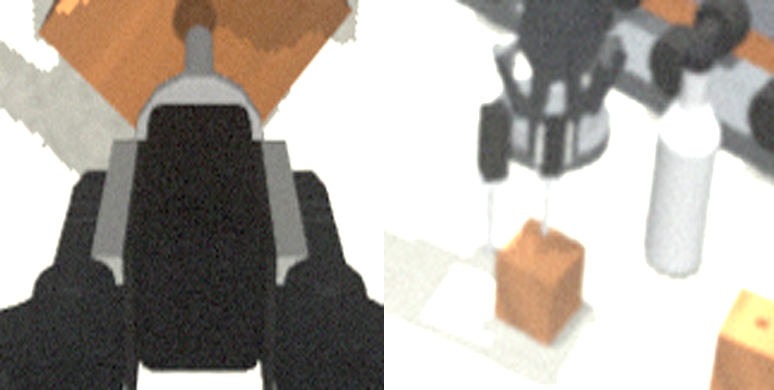

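Run:
```python
from h import *
im,c=load('w9.png'); p,r,_=tool()
H=np.array([.5665,.2549,0])
for z in(.076,.078,.080):
    e=proj(c,H+[0,0,z]+r[:,0]*.004); print(z,'expected far edge of tip, crop px',(e-[240,200])*[2.4,3])
    t=ray(c,240+200/2.4,200+26/3,z)-r[:,0]*.004; print('  tip est',t,'err tool xy (units)',(r.T@(H-t))[:2]/.15)
A=im[195:235,295:350].astype(int); print(A[::2,::3].mean(2).astype(int))
```

```text
0.076 expected far edge of tip, crop px [195.26601223  24.89906955]
  tip est [0.56764655 0.25574491 0.07600527] err tool xy (units) [ 0.00249658 -0.01039968]
0.078 expected far edge of tip, crop px [195.24677467  27.69118772]
  tip est [0.56713047 0.25620932 0.07800527] err tool xy (units) [-0.0021141  -0.01038582]
0.08 expected far edge of tip, crop px [195.22720731  30.53117389]
  tip est [0.5666144  0.25667372 0.08000527] err tool xy (units) [-0.00672477 -0.01037195]
[[ 73  72  73  73  76  74  63  59  58  61  61  58  56  59  59  59  57  58
   61]
 [ 70  72  75  77  78  73  64  60  57  62  59  56  61  56  57  54  58  57
   58]
 [ 74  74  74  75  73  71  68  52  46  44  47  59  59  59  56  57  59  59
   59]
 [ 76  74  76  73  69  72  57  44  41  41  43  49  55  56  59  56  56  54
   60]
 [ 72  75  73  72  71  71  49  40  46  47  42  45  60  58  61  58  56  57
   55]
 [ 75  76  75  72  69  72  45  46  45  45  40  46  58  55  59  62  59  56
   55]
 [ 77  70  73  71  72  72  45  42  47  44  43  41  58  56  59  55  58  58
   54]
 [ 74  76  70  68  70  71  45  40  55  68  58  45  67  66
[... 296 characters left out ...]
  68  65  69  68  65  67  65  69  67  68  68
   65]
 [ 70  71  70  71  71  71  67  66  66  66  68  61  65  69  70  70  68  65
   66]
 [ 70  74  74  71  72  71  69  65  68  66  69  63  70  67  67  67  63  67
   67]
 [ 69  72  73  73  69  68  68  67  67  70  66  62  69  68  68  71  64  63
   69]
 [ 74  72  73  67  72  64  69  78  80  82  79  80  65  69  63  71  67  65
   67]
 [ 69  70  72  72  68  71  85  97  98 100  97  98  91  77  66  66  66  67
   71]
 [ 74  70  70  65  75  91  99  96  95  93  95  97  95  98  82  69  70  67
   71]
 [ 71  69  68  77  97  93  95  95  96  97  93  97  97  94  94  91  64  69
   67]
 [ 71  66  65  94  94  96  93  92  94  93  95  92  95  92  95  93  71  68
   68]]
```

```bash
python3 -m handwheel '[{"travel":[0,-0.011,0.02],"dr":[0,0,0]},{"travel":[0,0,0.03],"dr":[0,0,0]},{"travel":[0,0,0.03],"dr":[0,0,0]}]' | grep -E 'pos|force';python3 -m handwheel '[{"travel":[0,0,0.02],"dr":[0,0,0]},{"travel":[0,0,0.02],"dr":[0,0,0]},{"travel":[0,0,0.02],"dr":[0,0,0]}]'| grep -E 'pos|force'; python3 -c "
from h import *
delta([.5666,.2538,.0765],47.5)"
```

```text
eef_pos: [0.5692, 0.2539, 0.1394]
wrist_force: [0.4, -0.2, -1.7]
eef_pos: [0.5692, 0.2539, 0.1293]
wrist_force: [0.2, -0.0, -0.7]
t 13.05 p [0.5692 0.2539 0.1293] F [ 0.2 -0.  -0.7] M [-0.08  0.03  0.01] op 0.247
travel units now [ 0.014 -0.015  0.352] after turn [ 0.012 -0.012  0.352] dr units [0.013 0.009 0.001]
```

```bash
python3 -m handwheel '[{"travel":[0.01,-0.012,0],"dr":[0.013,0.009,0]},{"travel":[0,0,0],"dr":[0,0,0]}]' | grep -E 'pos|force'; python3 -c "
from h import *
delta([.5666,.2538,.0765],47.5)"
```

```text
eef_pos: [0.5661, 0.2534, 0.1281]
wrist_force: [0.6, -0.5, -0.5]
t 13.22 p [0.5661 0.2534 0.1281] F [ 0.6 -0.5 -0.5] M [ 0.   -0.01  0.03] op 0.247
travel units now [-0.001  0.005  0.344] after turn [-0.001  0.004  0.344] dr units [-0.004 -0.003  0.001]
```

```bash
python3 -m handwheel '[{"travel":[0,0.003,0.02],"dr":[0,0,0]},{"travel":[0,0,0.02],"dr":[0,0,0]},{"travel":[0,0,0.02],"dr":[0,0,0]}]' | grep -E 'pos|force';python3 -m handwheel '[{"travel":[0,0,0.04],"dr":[0,0,0]},{"travel":[0,0,0.04],"dr":[0,0,0]},{"travel":[0,0,0.04],"dr":[0,0,0]}]'| grep -E 'pos|force'; python3 -c "
from h import *
delta([.5666,.2538,.0765],47.5)"
```

```text
eef_pos: [0.5669, 0.254, 0.1192]
wrist_force: [-0.0, -0.7, -1.5]
eef_pos: [0.5675, 0.2542, 0.1004]
wrist_force: [-0.4, 0.1, -1.5]
t 13.72 p [0.5675 0.2542 0.1004] F [-0.4  0.1 -1.5] M [ 0.01  0.01 -0.02] op 0.247
travel units now [ 0.003 -0.006  0.159] after turn [ 0.003 -0.006  0.159] dr units [0.001 0.    0.001]
```

The pin is in the hole (tip at about 31 mm). I'll keep going down, then seat it gently.

```bash
python3 -m handwheel '[{"travel":[0,-0.005,0.04],"dr":[0,0,0]},{"travel":[0,0,0.04],"dr":[0,0,0]},{"travel":[0,0,0.02],"dr":[0,0,0]},{"travel":[0,0,0.015],"dr":[0,0,0]}]' | grep -E 'pos|force';python3 -m handwheel '[{"travel":[0,0,0.01],"dr":[0,0,0]},{"travel":[0,0,0.01],"dr":[0,0,0]}]'| grep -E 'pos|force'; python3 -c "
from h import *
delta([.5666,.2538,.0765],47.5)"
```

```text
eef_pos: [0.5656, 0.2532, 0.079]
wrist_force: [-0.7, -0.4, -1.4]
eef_pos: [0.5654, 0.2531, 0.0771]
wrist_force: [-9.9, -3.1, 22.7]
t 14.22 p [0.5654 0.2531 0.0771] F [-9.9 -3.1 22.7] M [-0.56  1.68  0.02] op 0.25
travel units now [-0.003  0.009  0.004] after turn [-0.003  0.009  0.004] dr units [-0.007 -0.005  0.001]
```

```bash
python3 -m handwheel '[{"travel":[0,0,0],"dr":[0,0,0]}]' | grep -E 'pos|force';python3 -m handwheel '[{"travel":[0,0,0],"dr":[0,0,0]},{"travel":[0,0,0],"dr":[0,0,0]},{"travel":[0,0,0],"dr":[0,0,0]},{"travel":[0,0,0],"dr":[0,0,0]},{"travel":[0,0,0],"dr":[0,0,0]},{"travel":[0,0,0],"dr":[0,0,0]},{"travel":[0,0,0],"dr":[0,0,0]}]' 1; python3 -c "
from h import *
delta([.5666,.2538,.2],47.5)"
```

```text
eef_pos: [0.5657, 0.2532, 0.0779]
wrist_force: [0.1, 0.5, -0.8]
time_s: 14.88
eef_pos: [0.5669, 0.2535, 0.0788]
eef_rot: [-0.0, 0.362, 0.932, -0.0]
wrist_force: [0.3, -0.3, -0.5]
opening: 0.996
t 14.88 p [0.5669 0.2535 0.0788] F [ 0.3 -0.3 -0.5] M [-0.02  0.05 -0.02] op 0.996
travel units now [ 0.003 -0.001 -0.808] after turn [ 0.003 -0.    -0.808] dr units [-0.001 -0.001  0.001]
```

```bash
python3 -m handwheel '[{"travel":[0,0,-0.06],"dr":[0,0,0]},{"travel":[0,0,-0.1],"dr":[0,0,0]},{"travel":[0,0,-0.15],"dr":[0,0,0]},{"travel":[0,0,-0.2],"dr":[0,0,0]},{"travel":[0,0,-0.25],"dr":[0,0,0]},{"travel":[0,0,-0.25],"dr":[0,0,0]},{"travel":[0.2,0,-0.1],"dr":[0,0,0]},{"travel":[0.2,0,0],"dr":[0,0,0]},{"travel":[0.2,0,0],"dr":[0,0,0]},{"travel":[0,0,0],"dr":[0,0,0]}]'
python3 - <<'E'
from h import *
s,_=cam('scene','s10.png'); w,c=cam('wrist','w10.png'); d,_=cam('side','d10.png')
A=cv2.resize(s[130:310,180:500],None,fx=2.4,fy=1.7,interpolation=2); B=cv2.resize(w[150:400,160:480],(384,290)); D=cv2.resize(d[110:290,200:440],(384,290))
A=np.vstack([cv2.resize(A,(768,306)),np.hstack([B,D])])
A=np.clip(A.astype(float)*1.7,0,255).astype(np.uint8); cv2.imwrite('pics/crop10.png',cv2.cvtColor(A,cv2.COLOR_RGB2BGR))
E
```

```text
time_s: 15.72
eef_pos: [0.4992, 0.3148, 0.2593]
eef_rot: [-0.0, 0.365, 0.931, 0.001]
wrist_force: [0.3, 0.3, -0.1]
opening: 0.999
```

View pics/crop10.png

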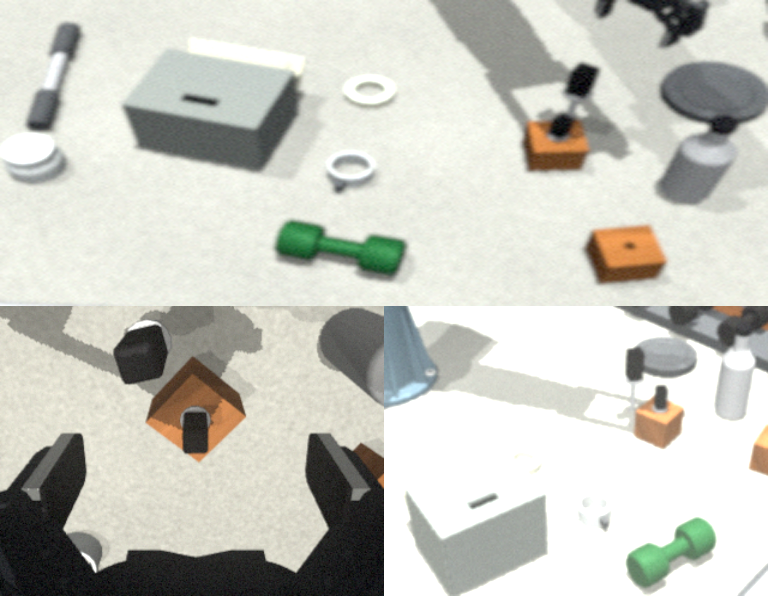

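The bin is open, with its cream top edge out beyond the unit. The pin stands in holder A, its flange on the block, and the gripper is clear. One numeric comparison of before and after, then I'll hand in.

Run:
```python
from h import *
for n0,n1,boxes in(('s1.png','s10.png',dict(pin=(400,190,428,232),tall=(412,164,432,205),ring=(320,172,348,196),collar=(312,216,340,246),dumb=(290,255,352,295),tin=(175,205,210,238),roller=(185,140,218,208),flask=(455,195,490,250))),('d1.png','d10.png',dict(pin=(355,155,388,198)))):
    a,_=load(n0); b,_=load(n1)
    for k,(x0,y0,x1,y1) in boxes.items():
        A,B=[cv2.GaussianBlur(cv2.cvtColor(i[y0:y1,x0:x1],cv2.COLOR_RGB2GRAY),(0,0),1).astype(np.float32) for i in(a,b)]
        s,q=cv2.phaseCorrelate(A,B); print(n1,k,np.round(s,2),round(q,2))
print(tool()[2]['dq'].round(3)); 
ctrl.hand_in()
```

```text
s10.png pin [-0.4   0.56] 0.76
s10.png tall [-0.05  0.44] 0.82
s10.png ring [0.13 0.04] 1.04
s10.png collar [-0.01 -0.04] 1.09
s10.png dumb [-0.09 -0.06] 1.02
s10.png tin [-0.  0.] 0.99
s10.png roller [-0.   -0.01] 1.02
s10.png flask [-0.01 -0.  ] 0.94
d10.png pin [0.   0.45] 0.85
[-0.022  0.023  0.003 -0.    -0.003 -0.   ]
the job is handed in; nothing more can be done
```

I opened the bin and put the pin back in its holder, and handed the job in at about 16 s of robot time. I took the small flanged pin from the right-hand block and found the catch pad about 6 mm to one side of the hole's centre and 18 mm down. Pressing it about 6 mm released the bin. The wrist read at most about 5 N on the way; I sampled it only between moves.

- **Bin:** in the last images its top edge stands about 60 mm out from the unit's front.
- **Pin:** it stands upright with its flange on the block and the gripper is open and clear. Contact came at the same hand height as when I picked it up (0.077 m), so it should be fully home. Seating it reached 23 N at the wrist, against the wooden holder.
- **Other things:** the ring, collar, dumbbell, tin, roller and flask shifted by 0.13 pixels or less between the first and last pictures. I did not compare the plate numerically; it looks unmoved.
- **Less certain:** the pin's image area shifted by about half a pixel, and so did the tall decoy's beside it. I never touched the decoy and put this down to changed arm shadow, but did not check further.

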